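# Anchor the cosmetic organizer with its tapered pin

## Task

The frosted cosmetic organizer has slid on its base, so the hole in its lug no longer lines up with the bore of the anchor post hidden underneath. Take the tapered aluminium pin out of its stand, put its point down through the lug hole into the post while they are still offset, and press it gently fully home, letting the taper draw the organizer into line; then let go of the pin. Do not force the pin, push the organizer with the gripper or disturb the other things on the shelf.

Things in the scene. Friction and masses are not known exactly. Their poses are not given: they have to be found in the camera images.
- base: White base plate 140 by 210 by 6 mm fixed to the shelf, carrying the organizer: two stacked frosted acrylic trays, 130 mm (own x) by 200 mm (own y), rim 94 mm above the shelf. The organizer can slide about 11 mm every way on the base without turning, against roughly 4 to 6 N of friction, no spring. Origin: centre of the underside; own z up, own y towards the lug end.
- lug_hole (a point): Centre of the organizer's lug hole, at the lug's top face, 62 mm above the shelf. The lug is a flat tab 66 by 70 mm, 8 mm thick, at the organizer's own +y end; the round vertical hole, 20 mm in diameter, is 40 mm out from the tray. It moves with the organizer. Axes as the base's.
- pin: Tapered aluminium locking pin, about 80 g, upright, point down, in the stand. Origin: centre of its 5 mm bevelled tip; own z up the pin. Taper grows evenly to 19 mm diameter at 30 mm above the tip, straight 19 mm shank to 51 mm, collar 32 mm in diameter to 55 mm, then a round grip 20 mm in diameter from 56 to 98 mm (top). Tip 3 mm above the shelf at the start.
- pin_mid (a point): The pin's centre on its axis, 49 mm above the tip (grip middle 28 mm higher). Fully home, the collar lies on the lug, tip 51 mm below the lug's top. Driving it takes about 3 to 12 N downward if it can give way sideways; held off to one side, the post pushes it back sideways. Above about 15 N on the tool the squeeze between the holes can pass 30 N, which is too much.
- stand: White plastic collar, 52 mm outside diameter, 54 mm high, bore 20.8 mm, fixed on the shelf; the pin stands in it, its collar resting on the rim. Origin: centre of the underside.
- tin: Empty aluminium travel tin with twist cap, 67 mm diameter, 44 mm high, loose. Origin: centre of the underside. Leave alone.
- hairbrush: Black plastic hairbrush lying on the shelf, 220 mm long, loose. Origin: on the shelf under the neck. Leave alone.
- perfume_tray: Glass tray 100 by 160 mm with two perfume bottles up to 91 mm high, loose. Origin: centre of the underside. Leave alone.
- nail_file: Wooden nail file 18 by 170 by 4 mm lying on the shelf, loose. Origin: centre of the underside. Leave alone.
- post_area (a point): Under the lug a round white post, 48 mm in diameter, fixed to the base, top 53.5 mm above the shelf, with a vertical bore 20 mm in diameter and 47 mm deep. This point is the middle of the area, level with the post's top, not the bore itself: at the start the bore's axis is 6 to 7.5 mm off the lug hole's in an unknown direction: find it by feel.

How it is judged:
By the outcome, as a careful person would: the job done as asked, in the order asked, and still so for the second after the job is handed in, with the robot touching nothing.
It also fails if it takes over 54 s, if anything falls off the work surface, if the arm or the gripper's body presses on something with over 40 N, if the wrist force passes 120 N, or if a joint passes its speed limit or range.

## Robot

A 6-joint arm with a two-finger parallel gripper is mounted at the origin on the work surface. World frame = base frame: x ahead of the robot, y to its left, z up, the work surface at z = 0. Lengths are in mm, angles in degrees, forces in N, time in s.
With the tool pointing down it reaches from about 300 to 850 mm from the base axis. Payload 4.2 kg.
Tool frame: the origin (TCP) lies midway between the tips of the shut fingers; the grasp point (between the pads) lies env.hold_point_z behind it (env.hold_point_z is the distance from the TCP to the grasp point, in mm); z points along the fingers, y is the line along which they close (so a half turn about z gives the same grasp; the last joint's range is limited). The gripper opens to 91 mm and grips with 3 to 60 N. Pads are 32 mm wide; open, the fingers measure 118 mm over their backs; the gripper's body (76 mm by 178 mm) begins 60 mm behind the grasp point.
Start: joints at [-72.651, 18.312, 89.639, -0, 72.044, -1.146], TCP at [182.407, -545.317, 213.976] pointing down, gripper open.
Joint ranges: [-177.97, 177.97], [-48.28, 115.42], [12.27, 149.76], [-77.06, 257.06], [2.81, 150.46], [-146.56, 146.56]. Speed limits (degrees/s): [147.25, 147.25, 180, 180, 180, 180].

## Interface

Orientations are given as [roll, pitch, yaw] about the fixed x, y, z axes, in that order (R = Rz(yaw) Ry(pitch) Rx(roll)).
In Python, from workcell import env, viewer, spotter gives the robot as it stands.
- The arm moves only by the tool apply_moves, never from a script. Its arguments are lists of equal length, an entry for each row: "delta_pos": the shift along the world's x, y, z normalised to -1 to 1, where 1 is 120 mm, a list of three; "rot": the turn, a rotation vector about the world's x, y, z normalised to -1 to 1, where 1 is 1.5 rad, a list of three; "hand": the opening, from 0 (shut) to 1 (fully open). A call has 1 to 10 rows; each row is the pose to reach, as a shift and turn from the pose commanded when the call began; what a row does not reach only later rows make up. A row lasts 1/12 s, in which the tool goes at most 41.7 mm and 7.16 degrees, less where a joint would pass 70% of its speed; a pose out of reach is approached as far as the arm can. A call with a number of a shift or a turn outside -1 to 1 is refused whole. A call with a gripper value outside its range is refused whole. The fingers move at their own pace and stop on an object; "newtons" is the grip in N (left out, the last holds). Time passes only in rows, so rows that repeat a pose let the fingers close. It gives the time, the measured TCP pose, the force, the opening and the grip force at its end, in the units of the state.
- env.state(): the state, without advancing time (a new reading comes with each control period).
- viewer.grab_frame(name): name is "side" or "top"; returns a dict with "pixels" (480x640x3 uint8, red, green, blue), "camera_matrix" (3x3 intrinsics, pixels), "R" (3x3) and "t" (3): a world point X has camera coordinates R X + t. Camera axes: x right, y down, z forward; pixel columns grow to the right and rows downward; lengths in mm; the calibration is good to about 2 mm. A picture is of the moment at which its call begins. There is no depth.
- env.job_done(): hands the job in; it is judged then, once.
Trained networks look in a picture, given as the dict that the camera call returned (one of the last four; its "shot" number tells which), for a name from the list of things; names that differ only in an ending like _2 or _b are one class to them, and where a whole thing is asked for, a point or a joint stands for the part that bears it (a point fixed in the world has none). Each returns a list of dicts, best first, with "score" (0 to 1); they miss things now and then, are a little off and sometimes report something else, mostly with a low value. They report only what shows in the picture. A call takes as long as a camera call.
- spotter.trace(picture, query): "mask" (480x640 bool, what is visible of it) and "box" ([centre column, centre row, width, height] in pixels, round what is visible of it).
- spotter.landmark_of(picture, query): "position" ([column, row] in pixels: a listed point, or the origin of a listed thing).
The state is a dict: "time_s": time; "qpos": joint angles; "qvel": joint speeds; "effort": joint torques, N m; "ee_pos": TCP position; "ee_rot": TCP orientation; "force": force on the tool from outside, world axes, zero at the start; "torque": the same for the moment, N m; "gripper_width": finger opening in mm; "gripper_force": force on a finger pad.
Only numpy, scipy, OpenCV 4.12 (cv2) and the standard library are available. Lean on these libraries where they do the work, as an engineer would, in place of code of your own. Each camera call takes 0.05 s, during which the arm holds its last target. There are 200 camera calls.

## Working session

There is one attempt and no reset: what is moved stays moved. The work goes in short steps, Python scripts to look and compute and a tool call to move; the robot and the scene stay as the last step left them, time stands still between calls to the robot, and variables do not carry over. Pictures are saved under pics/ and viewed, at most 10 in all, crops included, and the job is handed in when it is done.

Besides the shell and the picture viewer there is one more tool, called after "Emit:" as name(argument=value, ...) on one line, values as JSON. apply_moves: Moves the arm, as the interface text tells. Its arguments: {"type":"object","properties":{"delta_pos":{"type":"array"},"rot":{"type":"array"},"hand":{"type":"array"},"newtons":{"type":"number"}},"required":["delta_pos","rot","hand"]}

```bash
mkdir -p pics
cat > h.py <<'E'
import numpy as np, cv2
from workcell import env, viewer, spotter
def onplane(p,uv,z):
    K,R,t=[np.array(p[k],float) for k in("camera_matrix","R","t")]
    d=R.T@np.linalg.solve(K,[uv[0],uv[1],1]); c=-R.T@t
    return c+d*(z-c[2])/d[2]
def proj(p,X):
    K,R,t=[np.array(p[k],float) for k in("camera_matrix","R","t")]
    q=K@(R@np.array(X,float)+t.ravel()); return q[:2]/q[2]
def tri(ps,uvs):
    A=[];b=[]
    for p,uv in zip(ps,uvs):
        K,R,t=[np.array(p[k],float) for k in("camera_matrix","R","t")]
        d=R.T@np.linalg.solve(K,[uv[0],uv[1],1]); d/=np.linalg.norm(d); c=-R.T@t.ravel()
        P=np.eye(3)-np.outer(d,d);A.append(P);b.append(P@c)
    return np.linalg.lstsq(np.vstack(A),np.hstack(b),rcond=None)[0]
def save(p,n): cv2.imwrite(f"pics/{n}.png",cv2.cvtColor(np.array(p["pixels"]),cv2.COLOR_RGB2BGR))
E
python3 - <<'E'
from h import *
np.set_printoptions(precision=1,suppress=True)
ps={n:viewer.grab_frame(n) for n in("top","side")}
for n,p in ps.items():
    save(p,n+"0"); print(n,"cam",-np.array(p["R"]).T@np.array(p["t"]).ravel())
for q,z in(("base",0),("lug_hole",62),("pin",3),("pin_mid",52),("stand",0),("tin",0),("hairbrush",0),("perfume_tray",0),("nail_file",0),("post_area",53.5)):
    uv=[]
    for n,p in ps.items():
        r=spotter.landmark_of(p,q)
        if r: print(q,n,round(r[0]["score"],2),np.array(r[0]["position"]),onplane(p,r[0]["position"],z)); uv.append((p,r[0]["position"]))
    if len(uv)==2: print("   tri",tri(*zip(*uv)))
print(env.hold_point_z,env.state())
E
```

```text
top cam [ 376.    18.2 1341.7]
side cam [286.7 485.5 723.2]
base top 0.7 [377.  238.2] [ 553.5 -118.3    0. ]
base side 0.88 [342.3 213.9] [ 547.8 -111.9   -0. ]
   tri [ 553.1 -119.9  -10. ]
lug_hole top 0.61 [309.7 221.2] [583.3  33.1  62. ]
lug_hole side 0.72 [340.1 212.5] [530.2 -62.   62. ]
   tri [531.3  23.2 160.3]
pin top 0.47 [221.1 251. ] [526.3 232.7   3. ]
pin side 0.68 [259.7 375.1] [518.7 236.3   3. ]
   tri [525.  233.4  -8.2]
pin_mid top 0.76 [217.1 252.6] [517.4 233.4  52. ]
pin_mid side 0.68 [255.2 358.2] [521.8 234.4  52. ]
   tri [519.3 234.1  53.2]
stand top 0.67 [222.  258.6] [509.5 230.9   0. ]
stand side 0.72 [258.6 375.1] [521.1 236.    0. ]
   tri [515.3 233.7  -0.5]
tin top 0.67 [296.  318.3] [375.3  65.2   0. ]
tin side 0.69 [391.2 320.8] [379.   61.4   0. ]
   tri [376.7  65.2   7. ]
hairbrush top 0.65 [438.1 328.2] [ 350.8 -250.5    0. ]
hairbrush side 0.94 [465.5 199.7] [ 350.5 -252.     0. ]
   tri [ 350.6 -250.2    1.8]
perfume_tray top 0.7 [313.5 217.5] [601.8  25.1   0. ]
perfume_tray side 0.88 [139.8 325.6] [734.1 249.2   0. ]
   tri [691.2 128.7 -66.8]
nail_file top 0.77 [221.1 212.7] [614.  234.4   0. ]
nail_file side 0.73 [208.4 350.6] [611.1 236.4   0. ]
   tri [614.2 234.9  -5.2]
post_area top 0.71 [311.3 221.1] [584.9  29.7  53.5]
post_area side 0.59 [288.  239.1] [585.7  24.5  53.5]
   tri [583.2  29.4  60.3]
18.8 {'time_s': 1.1, 'qpos': array([-72.6,  18.3,  89.6,   0. ,  72. ,  -1.1]), 'qvel': array([ 0.1, -0. ,  0. ,  0. , -0. ,  0.1]), 'effort': array([  0. , -41.2, -23.2,   0.1,   0. ,   0. ]), 'ee_pos': array([ 182.4, -545.3,  214. ]), 'ee_rot': array([180. ,  -0. ,  18.5]), 'force': array([-0.5, -0.7, -0.1]), 'torque': array([-0.,  0.,  0.]), 'gripper_force': 0.0, 'gripper_width': 91.28340331748718}
```

View pics/top0.png

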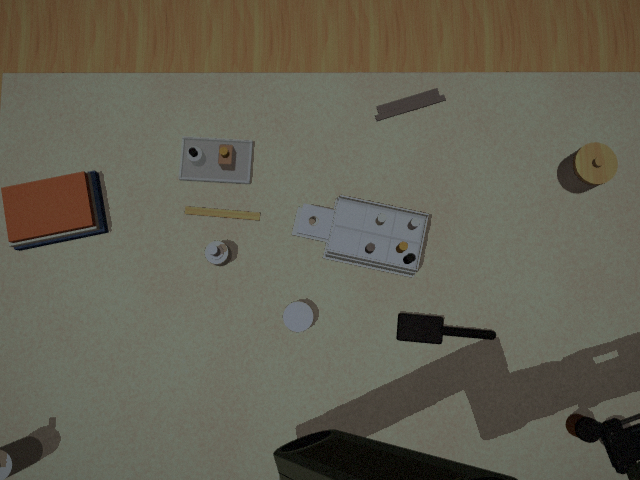

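View pics/side0.png

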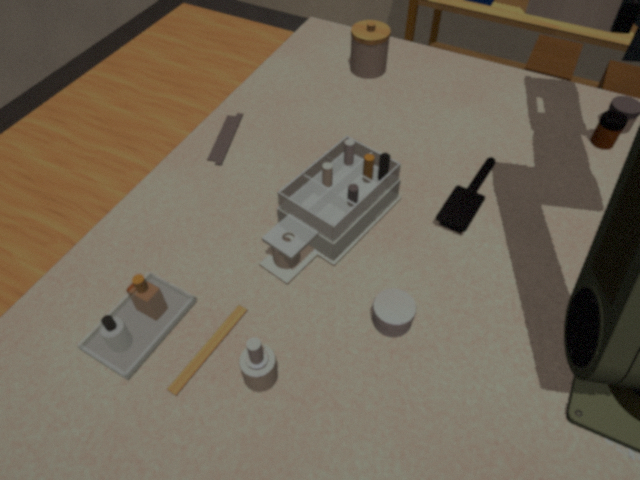

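Run:
```python
import cv2,numpy as np
t=cv2.imread('pics/top0.png');s=cv2.imread('pics/side0.png')
c=lambda i,u,v,h=25:cv2.resize(i[v-h:v+h,u-h:u+h],(300,300),interpolation=cv2.INTER_CUBIC)
m=np.vstack([np.hstack([c(t,312,222),c(t,217,252)]),np.hstack([c(s,288,240),c(s,258,360,)])])
cv2.imwrite('pics/m0.png',m)
```

```text
(no output)
```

View pics/m0.png

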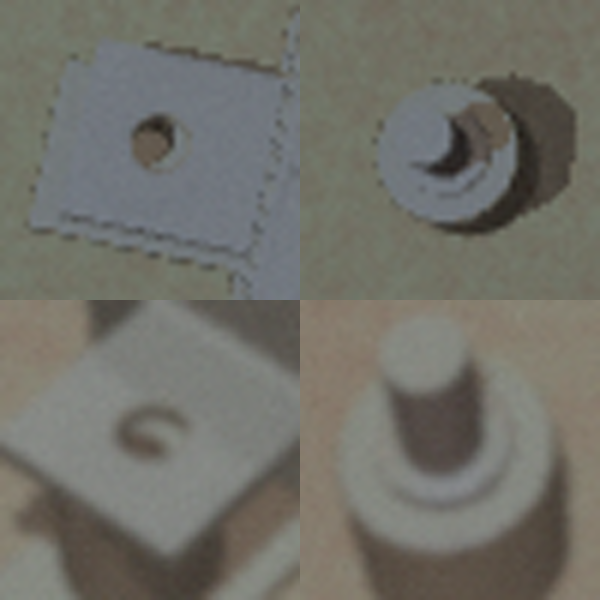

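Emit:
apply_moves(delta_pos=[[0.33, 0.33, 0], [0.6, 0.66, 0], [0.8, 1, 0], [0.8, 1, 0]], rot=[[0, 0, 0.08], [0, 0, 0.16], [0, 0, 0.24], [0, 0, 0.24]], hand=[1, 1, 1, 1])

```text
time_s: 1.43
ee_pos: [279.6, -422.7, 213.9]
ee_rot: [-180.0, -0.1, 39.4]
force: [0.2, 0.1, 0.5]
gripper_width: 91.0
gripper_force: 0.0
```

Run:
```python
from h import *
np.set_printoptions(precision=1,suppress=True)
out=[];P={}
for n,uv in(("top",(313,221)),("side",(288,237))):
    f=[viewer.grab_frame(n) for _ in range(6)];P[n]=f[-1]
    a=np.mean([np.array(x["pixels"],float) for x in f],0)
    np.save(n+".npy",a); h=9
    c=a[uv[1]-h:uv[1]+h+1,uv[0]-h:uv[0]+h+1]
    c=(c-c.min())/(c.max()-c.min())*255
    out.append(cv2.resize(c.astype(np.uint8)[...,::-1],(380,380),interpolation=cv2.INTER_CUBIC))
cv2.imwrite('pics/m1.png',np.hstack(out))
uvs=dict(hole=((313.2,220.8),(288.3,237.2),62),pintop=((213.7,250),(253.8,344.2),101))
for k,(a,b,z) in uvs.items():
    print(k,onplane(P["top"],a,z),onplane(P["side"],b,z),tri([P["top"],P["side"]],[a,b]))
X=np.array([585,28,62.])
for n in P: print(n,proj(P[n],X),[proj(P[n],X+np.array(d))-proj(P[n],X) for d in((10,0,0),(0,10,0),(0,0,-8.5))])
```

```text
hole [584.1  25.5  62. ] [583.5  26.6  62. ] [584.3  25.5  60.3]
pintop [517.5 232.3 101. ] [516.9 236.2 101. ] [518.7 233.6  95. ]
top [312.  220.4] [array([-0. , -4.6]), array([-4.6,  0. ]), array([0. , 0.6])]
side [287.1 237.5] [array([-5.2, -2.1]), array([-3. ,  4.2]), array([0.3, 3.2])]
```

View pics/m1.png

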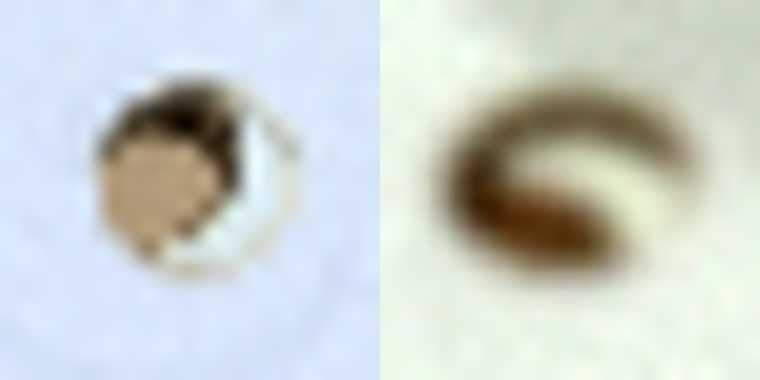

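Emit:
apply_moves(delta_pos=[[0.3, 0.33, 0], [0.6, 0.66, 0], [0.8, 1, 0], [0.8, 1, 0]], rot=[[0, 0, 0.08], [0, 0, 0.16], [0, 0, 0.24], [0, 0, 0.24]], hand=[1, 1, 1, 1])

```text
time_s: 2.37
ee_pos: [375.5, -303.4, 213.9]
ee_rot: [-180.0, -0.1, 60.0]
force: [0.1, -0.3, 0.1]
gripper_width: 91.2
gripper_force: 0.0
```

Emit:
apply_moves(delta_pos=[[0.2, 0.33, 0], [0.4, 0.66, 0], [0.6, 1, 0], [0.6, 1, 0]], rot=[[0, 0, 0.08], [0, 0, 0.16], [0, 0, 0.2], [0, 0, 0.2]], hand=[1, 1, 1, 1])

```text
time_s: 2.7
ee_pos: [448.3, -181.7, 214.0]
ee_rot: [179.9, -0.1, 77.2]
force: [0.3, -1.0, 0.2]
gripper_width: 91.6
gripper_force: 0.0
```

Emit:
apply_moves(delta_pos=[[0.2, 0.33, 0], [0.3, 0.66, 0], [0.3, 1, 0], [0.3, 1, 0]], rot=[[0, 0, 0], [0, 0, 0], [0, 0, 0], [0, 0, 0]], hand=[1, 1, 1, 1])

```text
time_s: 3.03
ee_pos: [482.7, -59.9, 213.8]
ee_rot: [-179.9, -0.2, 77.2]
force: [-1.1, -0.4, 0.6]
gripper_width: 91.3
gripper_force: 0.0
```

Emit:
apply_moves(delta_pos=[[0, 0.33, 0], [0, 0.66, 0], [0, 1, 0], [0, 1, 0]], rot=[[0, 0, 0], [0, 0, 0], [0, 0, 0], [0, 0, 0]], hand=[1, 1, 1, 1])

```text
time_s: 3.37
ee_pos: [482.3, 60.0, 214.0]
ee_rot: [-180.0, -0.2, 77.2]
force: [-0.1, -0.5, 0.1]
gripper_width: 91.2
gripper_force: 0.0
```

Emit:
apply_moves(delta_pos=[[0, 0.33, 0], [0, 0.66, 0], [0, 1, 0], [0, 1, 0]], rot=[[0, 0, 0], [0, 0, 0], [0, 0, 0], [0, 0, 0]], hand=[1, 1, 1, 1])

```text
time_s: 3.7
ee_pos: [482.8, 179.8, 213.9]
ee_rot: [-180.0, -0.2, 77.2]
force: [0.3, -0.1, -0.2]
gripper_width: 91.0
gripper_force: 0.0
```

Emit:
apply_moves(delta_pos=[[0.15, 0.22, -0.2], [0.295, 0.446, -0.4], [0.295, 0.446, -0.7], [0.295, 0.446, -0.7], [0.295, 0.446, -0.7]], rot=[[0, 0, 0], [0, 0, 0], [0, 0, 0], [0, 0, 0], [0, 0, 0]], hand=[1, 1, 1, 1, 1])

```text
time_s: 4.12
ee_pos: [516.8, 226.6, 128.4]
ee_rot: [-179.8, 0.2, 76.9]
force: [1.1, 1.2, 0.6]
gripper_width: 91.3
gripper_force: 0.0
```

Emit:
apply_moves(delta_pos=[[0, 0, -0.15], [0, 0, -0.3], [0, 0, -0.4], [0, 0, -0.5], [0, 0, -0.545], [0, 0, -0.545]], rot=[[0, 0, 0], [0, 0, 0], [0, 0, 0], [0, 0, 0], [0, 0, 0], [0, 0, 0]], hand=[1, 1, 1, 1, 1, 1])

```text
time_s: 4.62
ee_pos: [518.2, 227.3, 65.5]
ee_rot: [180.0, -0.0, 76.9]
force: [0.6, 0.3, 0.3]
gripper_width: 91.1
gripper_force: 0.0
```

Run:
```python
from h import *
np.set_printoptions(precision=1,suppress=True)
ps=[viewer.grab_frame(n) for n in("top","side")]
s=env.state();print(s["ee_pos"],s["force"])
uv=[]
for p in ps:
    r=spotter.landmark_of(p,"pin_mid"); 
    if r: print(r[0]["score"],r[0]["position"],onplane(p,r[0]["position"],52))
p=ps[1];save(p,"x"); i=cv2.imread("pics/x.png");u,v=254,345
cv2.imwrite("pics/side1.png",cv2.resize(i[v-60:v+60,u-80:u+80],(800,600),interpolation=cv2.INTER_CUBIC))
```

```text
[518.9 228.   66.3] [ 0.6 -0.6  1.9]
0.84 [256.2, 360.0] [519.1 236.1  52. ]
```

View pics/side1.png

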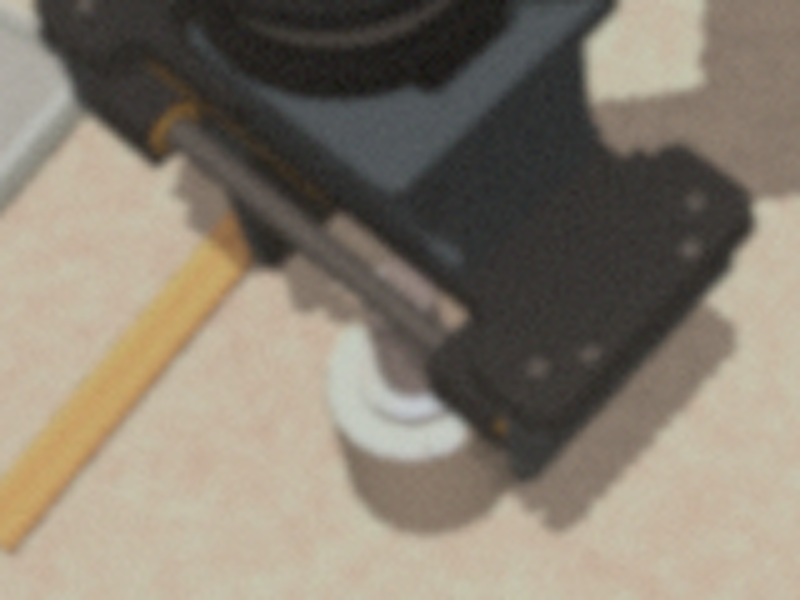

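Emit:
apply_moves(delta_pos=[[0, 0.05, -0.01], [0, 0.05, -0.01], [0, 0.05, -0.01]], rot=[[0, 0, 0], [0, 0, 0], [0, 0, 0]], hand=[1, 1, 1])

```text
time_s: 5.07
ee_pos: [517.9, 234.7, 63.7]
ee_rot: [180.0, -0.0, 77.0]
force: [0.5, -1.2, -0.8]
gripper_width: 90.8
gripper_force: 0.0
```

Emit:
apply_moves(delta_pos=[[0, 0, 0], [0, 0, 0], [0, 0, 0], [0, 0, 0], [0, 0, 0], [0, 0, 0], [0, 0, 0], [0, 0, 0], [0, 0, 0], [0, 0, 0]], rot=[[0, 0, 0], [0, 0, 0], [0, 0, 0], [0, 0, 0], [0, 0, 0], [0, 0, 0], [0, 0, 0], [0, 0, 0], [0, 0, 0], [0, 0, 0]], hand=[0.5, 0.4, 0.3, 0.2, 0.2, 0.15, 0.15, 0.15, 0.15, 0.15], newtons=10)

```text
time_s: 5.9
ee_pos: [517.8, 234.2, 63.4]
ee_rot: [180.0, 0.0, 76.9]
force: [-0.1, -0.5, 0.4]
gripper_width: 27.2
gripper_force: 0.0
```

Emit:
apply_moves(delta_pos=[[0, 0, 0], [0, 0, 0], [0, 0, 0], [0, 0, 0], [0, 0, 0], [0, 0, 0], [0, 0, 0]], rot=[[0, 0, 0], [0, 0, 0], [0, 0, 0], [0, 0, 0], [0, 0, 0], [0, 0, 0], [0, 0, 0]], hand=[0, 0, 0, 0, 0, 0, 0], newtons=10)

```text
time_s: 6.48
ee_pos: [517.9, 234.2, 63.4]
ee_rot: [180.0, -0.0, 76.9]
force: [0.2, 0.0, -0.7]
gripper_width: 19.9
gripper_force: 10.0
```

Emit:
apply_moves(delta_pos=[[0, 0, 0], [0, 0, 0], [0, 0, 0], [0, 0, 0.05], [0, 0, 0.15], [0, 0, 0.3], [0, 0, 0.45], [0, 0, 0.65], [0, 0, 0.65], [0, 0, 0.65]], rot=[[0, 0, 0], [0, 0, 0], [0, 0, 0], [0, 0, 0], [0, 0, 0], [0, 0, 0], [0, 0, 0], [0, 0, 0], [0, 0, 0], [0, 0, 0]], hand=[0, 0, 0, 0, 0, 0, 0, 0, 0, 0], newtons=40)

```text
time_s: 7.32
ee_pos: [518.2, 234.5, 142.5]
ee_rot: [179.9, -0.1, 76.9]
force: [0.1, 0.1, -0.8]
gripper_width: 19.4
gripper_force: 40.0
```

Emit:
apply_moves(delta_pos=[[0.1, -0.2, 0], [0.2, -0.45, 0], [0.3, -0.7, 0], [0.3, -1, 0], [0.3, -1, 0]], rot=[[0, 0, 0], [0, 0, 0], [0, 0, 0], [0, 0, 0], [0, 0, 0]], hand=[0, 0, 0, 0, 0])

```text
time_s: 7.73
ee_pos: [552.6, 108.7, 139.4]
ee_rot: [-179.8, 0.3, 76.7]
force: [0.3, 0.0, -1.6]
gripper_width: 19.4
gripper_force: 40.0
```

Emit:
apply_moves(delta_pos=[[0.1, -0.2, 0], [0.2, -0.4, 0], [0.265, -0.6, 0], [0.265, -0.717, 0], [0.265, -0.717, 0], [0.265, -0.717, 0], [0.265, -0.717, 0]], rot=[[0, 0, 0], [0, 0, 0], [0, 0, 0], [0, 0, 0], [0, 0, 0], [0, 0, 0], [0, 0, 0]], hand=[0, 0, 0, 0, 0, 0, 0])

```text
time_s: 8.32
ee_pos: [584.7, 29.1, 140.8]
ee_rot: [-179.9, -0.0, 77.0]
force: [-0.4, 0.6, -0.3]
gripper_width: 19.1
gripper_force: 40.0
```

Run:
```python
from h import *
np.set_printoptions(precision=2,suppress=True)
f=[viewer.grab_frame("side") for _ in range(4)];p=f[-1]
s=env.state();e=s["ee_pos"];print(s["ee_pos"],s["force"])
for q in("pin","pin_mid"):
    r=spotter.landmark_of(p,q)
    if r: print(q,r[0]["score"],r[0]["position"])
tip=np.array([e[0],e[1],e[2]-60.4])
print("pred tip",proj(p,tip),"mid",proj(p,tip+[0,0,49]),"collar",proj(p,tip+[0,0,51]))
print([proj(p,tip+np.array(d))-proj(p,tip) for d in((10,0,0),(0,10,0),(0,0,10))])
a=np.mean([np.array(x["pixels"],float) for x in f],0).astype(np.uint8)
u,v=287,225
i=cv2.resize(a[v-30:v+30,u-40:u+40][...,::-1],(800,600),interpolation=cv2.INTER_CUBIC)
cv2.imwrite("pics/side2.png",i)
```

```text
[585.32  29.21 141.41] [-0.38  0.58 -1.29]
pin 0.85 [285.3, 236.1]
pin_mid 0.75 [284.3, 212.2]
pred tip [285.9  230.52] mid [284.09 210.27] collar [284.01 209.4 ]
[array([-5.32, -2.09]), array([-3.02,  4.21]), array([-0.36, -3.98])]
```

View pics/side2.png

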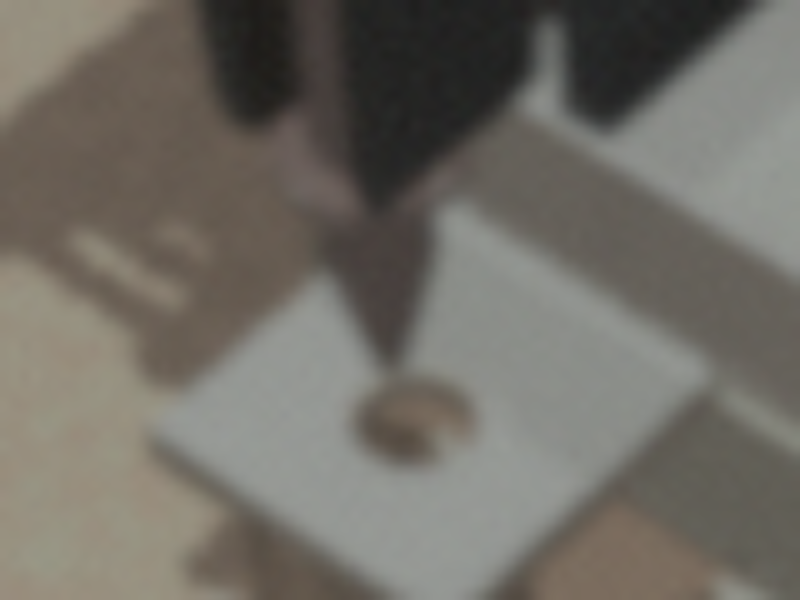

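Emit:
apply_moves(delta_pos=[[0.014, 0, 0], [0.014, 0, -0.05], [0.014, 0, -0.1], [0.014, 0, -0.125], [0.014, 0, -0.125], [0.014, 0, -0.125]], rot=[[0, 0, 0], [0, 0, 0], [0, 0, 0], [0, 0, 0], [0, 0, 0], [0, 0, 0]], hand=[0, 0, 0, 0, 0, 0])

```text
time_s: 9.12
ee_pos: [587.0, 28.1, 125.8]
ee_rot: [-179.9, 0.0, 76.9]
force: [-0.1, 0.4, -0.7]
gripper_width: 19.3
gripper_force: 40.0
```

Run:
```python
from h import *
np.set_printoptions(precision=2,suppress=True)
f=[viewer.grab_frame("side") for _ in range(5)];p=f[-1]
s=env.state();print(s["ee_pos"],s["force"])
a=np.mean([np.array(x["pixels"],float) for x in f],0)
u,v=287,232
c=a[v-15:v+15,u-20:u+20]; c=np.clip((c-c.min())/(c.max()-c.min())*255,0,255).astype(np.uint8)
cv2.imwrite("pics/side3.png",cv2.resize(c[...,::-1],(800,600),interpolation=cv2.INTER_CUBIC))
```

```text
[587.46  28.14 126.61] [ 0.25 -0.25 -0.29]
```

View pics/side3.png

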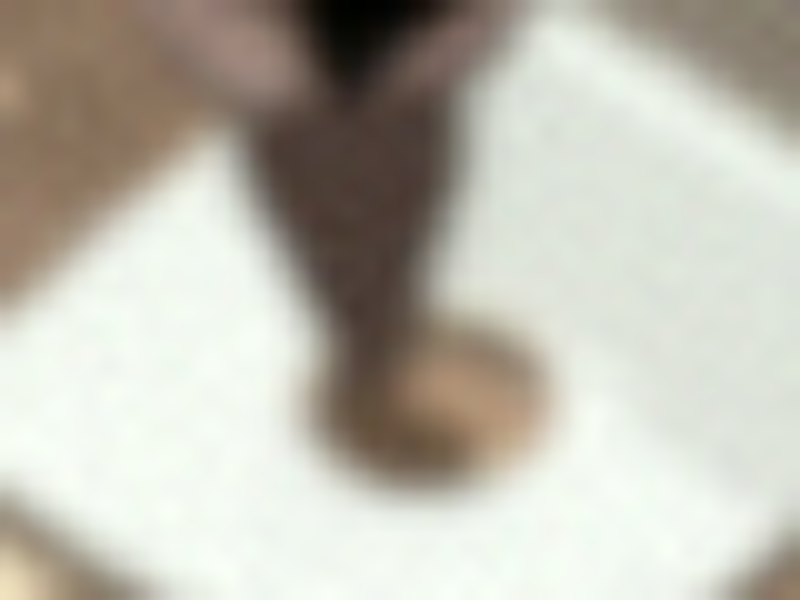

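Emit:
apply_moves(delta_pos=[[-0.008, -0.008, 0], [-0.008, -0.008, -0.02], [-0.008, -0.008, -0.03], [-0.008, -0.008, -0.04], [-0.008, -0.008, -0.05], [-0.008, -0.008, -0.06]], rot=[[0, 0, 0], [0, 0, 0], [0, 0, 0], [0, 0, 0], [0, 0, 0], [0, 0, 0]], hand=[0, 0, 0, 0, 0, 0])

```text
time_s: 9.87
ee_pos: [586.3, 27.2, 119.0]
ee_rot: [-180.0, 0.0, 76.9]
force: [-0.3, 0.1, -0.6]
gripper_width: 19.5
gripper_force: 40.0
```

Emit:
apply_moves(delta_pos=[[0, 0, -0.01], [0, 0, -0.02], [0, 0, -0.03], [0, 0, -0.03], [0, 0, -0.03]], rot=[[0, 0, 0], [0, 0, 0], [0, 0, 0], [0, 0, 0], [0, 0, 0]], hand=[0, 0, 0, 0, 0])

```text
time_s: 10.28
ee_pos: [586.3, 27.2, 115.5]
ee_rot: [-180.0, 0.0, 76.9]
force: [-0.7, -0.4, -1.5]
gripper_width: 19.3
gripper_force: 40.0
```

Emit:
apply_moves(delta_pos=[[0, 0, -0.005], [0, 0, -0.01], [0, 0, -0.015], [0, 0, -0.02], [0, 0, -0.02]], rot=[[0, 0, 0], [0, 0, 0], [0, 0, 0], [0, 0, 0], [0, 0, 0]], hand=[0, 0, 0, 0, 0])

```text
time_s: 10.7
ee_pos: [586.2, 27.2, 113.0]
ee_rot: [-180.0, 0.0, 76.9]
force: [-0.3, 0.1, -1.3]
gripper_width: 19.5
gripper_force: 40.0
```

Emit:
apply_moves(delta_pos=[[0, 0, -0.008], [0, 0, -0.016], [0, 0, -0.016]], rot=[[0, 0, 0], [0, 0, 0], [0, 0, 0]], hand=[0, 0, 0])

```text
time_s: 10.95
ee_pos: [586.2, 27.2, 111.0]
ee_rot: [-180.0, 0.0, 76.9]
force: [-1.3, 0.7, -0.4]
gripper_width: 19.4
gripper_force: 40.0
```

Emit:
apply_moves(delta_pos=[[0, 0, -0.008], [0, 0, -0.016], [0, 0, -0.016]], rot=[[0, 0, 0], [0, 0, 0], [0, 0, 0]], hand=[0, 0, 0])

```text
time_s: 11.2
ee_pos: [586.2, 27.2, 109.1]
ee_rot: [-180.0, 0.0, 76.9]
force: [-0.3, -0.3, -1.6]
gripper_width: 19.5
gripper_force: 40.0
```

Emit:
apply_moves(delta_pos=[[0, 0, -0.008], [0, 0, -0.016], [0, 0, -0.016]], rot=[[0, 0, 0], [0, 0, 0], [0, 0, 0]], hand=[0, 0, 0])

```text
time_s: 11.45
ee_pos: [586.2, 27.2, 107.2]
ee_rot: [-180.0, 0.0, 76.9]
force: [-0.0, 0.7, -0.1]
gripper_width: 18.9
gripper_force: 40.0
```

Emit:
apply_moves(delta_pos=[[0, 0, -0.008], [0, 0, -0.016], [0, 0, -0.016]], rot=[[0, 0, 0], [0, 0, 0], [0, 0, 0]], hand=[0, 0, 0])

```text
time_s: 11.7
ee_pos: [586.2, 27.2, 105.3]
ee_rot: [-180.0, 0.0, 76.9]
force: [0.1, 0.5, -1.3]
gripper_width: 19.3
gripper_force: 40.0
```

Emit:
apply_moves(delta_pos=[[0, 0, -0.008], [0, 0, -0.016], [0, 0, -0.016]], rot=[[0, 0, 0], [0, 0, 0], [0, 0, 0]], hand=[0, 0, 0])

```text
time_s: 11.95
ee_pos: [586.2, 27.2, 103.4]
ee_rot: [-180.0, 0.0, 76.9]
force: [1.1, 0.3, -0.1]
gripper_width: 19.2
gripper_force: 40.0
```

Emit:
apply_moves(delta_pos=[[0, 0, -0.008], [0, 0, -0.016], [0, 0, -0.016]], rot=[[0, 0, 0], [0, 0, 0], [0, 0, 0]], hand=[0, 0, 0])

```text
time_s: 12.2
ee_pos: [586.3, 27.0, 101.5]
ee_rot: [-180.0, 0.0, 76.9]
force: [0.3, -1.6, 0.2]
gripper_width: 19.5
gripper_force: 40.0
```

Emit:
apply_moves(delta_pos=[[0, 0, -0.008], [0, 0, -0.016], [0, 0, -0.016]], rot=[[0, 0, 0], [0, 0, 0], [0, 0, 0]], hand=[0, 0, 0])

```text
time_s: 12.45
ee_pos: [586.2, 26.8, 99.7]
ee_rot: [-180.0, 0.0, 76.9]
force: [-0.9, -1.7, 0.3]
gripper_width: 19.4
gripper_force: 40.0
```

Emit:
apply_moves(delta_pos=[[0, 0.004, -0.008], [0.004, 0.008, -0.016], [0.004, 0.008, -0.016]], rot=[[0, 0, 0], [0, 0, 0], [0, 0, 0]], hand=[0, 0, 0])

```text
time_s: 12.7
ee_pos: [586.5, 27.7, 97.8]
ee_rot: [-180.0, 0.1, 76.9]
force: [-1.6, -3.4, 2.0]
gripper_width: 19.2
gripper_force: 40.0
```

Emit:
apply_moves(delta_pos=[[0, 0, -0.008], [0, 0, -0.016], [0, 0, -0.016]], rot=[[0, 0, 0], [0, 0, 0], [0, 0, 0]], hand=[0, 0, 0])

```text
time_s: 12.95
ee_pos: [586.6, 28.0, 95.7]
ee_rot: [-180.0, 0.0, 76.9]
force: [-1.4, -3.7, 2.9]
gripper_width: 19.2
gripper_force: 40.0
```

Emit:
apply_moves(delta_pos=[[0, 0.004, -0.008], [0.004, 0.008, -0.016], [0.004, 0.008, -0.016]], rot=[[0, 0, 0], [0, 0, 0], [0, 0, 0]], hand=[0, 0, 0])

```text
time_s: 13.2
ee_pos: [587.0, 29.3, 93.7]
ee_rot: [-180.0, 0.0, 76.9]
force: [-2.2, -3.4, 2.0]
gripper_width: 19.4
gripper_force: 40.0
```

Emit:
apply_moves(delta_pos=[[0, 0, -0.008], [0, 0, -0.016], [0, 0, -0.016]], rot=[[0, 0, 0], [0, 0, 0], [0, 0, 0]], hand=[0, 0, 0])

```text
time_s: 13.45
ee_pos: [586.7, 29.2, 91.4]
ee_rot: [-179.9, 0.0, 76.9]
force: [-2.4, -2.8, -0.8]
gripper_width: 19.3
gripper_force: 40.0
```

Emit:
apply_moves(delta_pos=[[0, 0, -0.008], [0, 0, -0.016], [0, 0, -0.016]], rot=[[0, 0, 0], [0, 0, 0], [0, 0, 0]], hand=[0, 0, 0])

```text
time_s: 13.7
ee_pos: [586.8, 29.1, 89.6]
ee_rot: [-179.9, 0.0, 76.9]
force: [-3.8, -3.3, 0.3]
gripper_width: 19.1
gripper_force: 40.0
```

Emit:
apply_moves(delta_pos=[[0, 0, -0.008], [0, 0, -0.016], [0, 0, -0.016]], rot=[[0, 0, 0], [0, 0, 0], [0, 0, 0]], hand=[0, 0, 0])

```text
time_s: 13.95
ee_pos: [586.8, 29.2, 87.9]
ee_rot: [-179.9, 0.0, 76.9]
force: [-3.4, -3.2, 1.3]
gripper_width: 19.4
gripper_force: 40.0
```

Emit:
apply_moves(delta_pos=[[0, 0, -0.006], [0, 0, -0.012], [0, 0, -0.012]], rot=[[0, 0, 0], [0, 0, 0], [0, 0, 0]], hand=[0, 0, 0])

```text
time_s: 14.2
ee_pos: [587.0, 29.3, 86.7]
ee_rot: [-180.0, -0.0, 76.9]
force: [-3.5, -3.6, 2.4]
gripper_width: 19.0
gripper_force: 40.0
```

Emit:
apply_moves(delta_pos=[[0, 0, -0.006], [0, 0, -0.012], [0, 0, -0.012]], rot=[[0, 0, 0], [0, 0, 0], [0, 0, 0]], hand=[0, 0, 0])

```text
time_s: 14.45
ee_pos: [587.3, 29.3, 85.4]
ee_rot: [180.0, -0.0, 76.9]
force: [-4.4, -2.9, 1.9]
gripper_width: 19.2
gripper_force: 40.0
```

Emit:
apply_moves(delta_pos=[[0.004, 0, -0.006], [0.008, 0, -0.012], [0.008, 0, -0.012]], rot=[[0, 0, 0], [0, 0, 0], [0, 0, 0]], hand=[0, 0, 0])

```text
time_s: 14.7
ee_pos: [587.9, 29.2, 83.7]
ee_rot: [-180.0, 0.0, 76.9]
force: [-4.4, -3.1, 1.7]
gripper_width: 19.1
gripper_force: 40.0
```

Emit:
apply_moves(delta_pos=[[0, 0, -0.006], [0, 0, -0.012], [0, 0, -0.012]], rot=[[0, 0, 0], [0, 0, 0], [0, 0, 0]], hand=[0, 0, 0])

```text
time_s: 14.95
ee_pos: [588.0, 29.2, 82.3]
ee_rot: [-180.0, -0.0, 76.9]
force: [-3.8, -3.4, 2.0]
gripper_width: 19.3
gripper_force: 40.0
```

Emit:
apply_moves(delta_pos=[[0, 0, -0.008], [0, 0, -0.016], [0, 0, -0.024], [0, 0, -0.032], [0, 0, -0.032]], rot=[[0, 0, 0], [0, 0, 0], [0, 0, 0], [0, 0, 0], [0, 0, 0]], hand=[0, 0, 0, 0, 0])

```text
time_s: 15.37
ee_pos: [588.1, 29.2, 78.5]
ee_rot: [-180.0, -0.0, 76.9]
force: [-4.3, -1.9, 1.9]
gripper_width: 19.1
gripper_force: 40.0
```

Emit:
apply_moves(delta_pos=[[0, 0, -0.008], [0, 0, -0.016], [0, 0, -0.024], [0, 0, -0.024]], rot=[[0, 0, 0], [0, 0, 0], [0, 0, 0], [0, 0, 0]], hand=[0, 0, 0, 0])

```text
time_s: 15.7
ee_pos: [588.1, 29.2, 75.6]
ee_rot: [-180.0, -0.0, 76.9]
force: [-4.6, -3.2, 1.7]
gripper_width: 19.6
gripper_force: 40.0
```

Emit:
apply_moves(delta_pos=[[-0.003, -0.002, -0.008], [-0.006, -0.004, -0.016], [-0.006, -0.004, -0.024], [-0.006, -0.004, -0.024]], rot=[[0, 0, 0], [0, 0, 0], [0, 0, 0], [0, 0, 0]], hand=[0, 0, 0, 0])

```text
time_s: 16.03
ee_pos: [588.0, 29.0, 72.8]
ee_rot: [179.9, -0.0, 76.9]
force: [-2.7, -1.3, 0.7]
gripper_width: 19.3
gripper_force: 40.0
```

Emit:
apply_moves(delta_pos=[[0, 0, -0.004], [0, 0, -0.008], [0, 0, -0.008]], rot=[[0, 0, 0], [0, 0, 0], [0, 0, 0]], hand=[0, 0, 0])

```text
time_s: 16.28
ee_pos: [588.0, 28.9, 72.0]
ee_rot: [179.9, -0.0, 76.9]
force: [-3.1, -0.2, 1.7]
gripper_width: 19.8
gripper_force: 40.0
```

Now the seating contact, in 0.6 mm steps.

Emit:
apply_moves(delta_pos=[[0, 0, -0.005], [0, 0, -0.005], [0, 0, -0.005]], rot=[[0, 0, 0], [0, 0, 0], [0, 0, 0]], hand=[0, 0, 0])

```text
time_s: 16.53
ee_pos: [588.0, 28.9, 71.4]
ee_rot: [179.9, -0.0, 76.9]
force: [-1.6, 0.3, 3.0]
gripper_width: 19.2
gripper_force: 40.0
```

Emit:
apply_moves(delta_pos=[[0, 0, -0.005], [0, 0, -0.005], [0, 0, -0.005]], rot=[[0, 0, 0], [0, 0, 0], [0, 0, 0]], hand=[0, 0, 0])

```text
time_s: 16.78
ee_pos: [588.0, 28.9, 71.0]
ee_rot: [179.9, -0.0, 76.9]
force: [-1.1, 0.5, 2.9]
gripper_width: 19.4
gripper_force: 40.0
```

Emit:
apply_moves(delta_pos=[[0, 0, -0.006], [0, 0, -0.006], [0, 0, -0.006]], rot=[[0, 0, 0], [0, 0, 0], [0, 0, 0]], hand=[0, 0, 0])

```text
time_s: 17.03
ee_pos: [588.1, 29.0, 70.8]
ee_rot: [179.9, -0.0, 76.9]
force: [-1.9, 1.1, 6.3]
gripper_width: 19.4
gripper_force: 40.0
```

Emit:
apply_moves(delta_pos=[[0, 0, -0.006], [0, 0, -0.006], [0, 0, -0.006]], rot=[[0, 0, 0], [0, 0, 0], [0, 0, 0]], hand=[0, 0, 0])

```text
time_s: 17.28
ee_pos: [588.1, 29.0, 70.6]
ee_rot: [179.9, -0.1, 76.9]
force: [-2.9, 1.2, 9.3]
gripper_width: 19.3
gripper_force: 40.0
```

Run:
```python
from h import *
f=[viewer.grab_frame("side") for _ in range(4)]
s=env.state();print(s["ee_pos"],s["force"])
a=np.mean([np.array(x["pixels"],float) for x in f],0).astype(np.uint8)
u,v=287,232
cv2.imwrite("pics/side4.png",cv2.resize(a[v-24:v+24,u-32:u+32][...,::-1],(800,600),interpolation=cv2.INTER_CUBIC))
```

```text
[588.11707876  29.01677606  70.58583775] [-1.96501767  1.37507021  9.52102347]
```

View pics/side4.png

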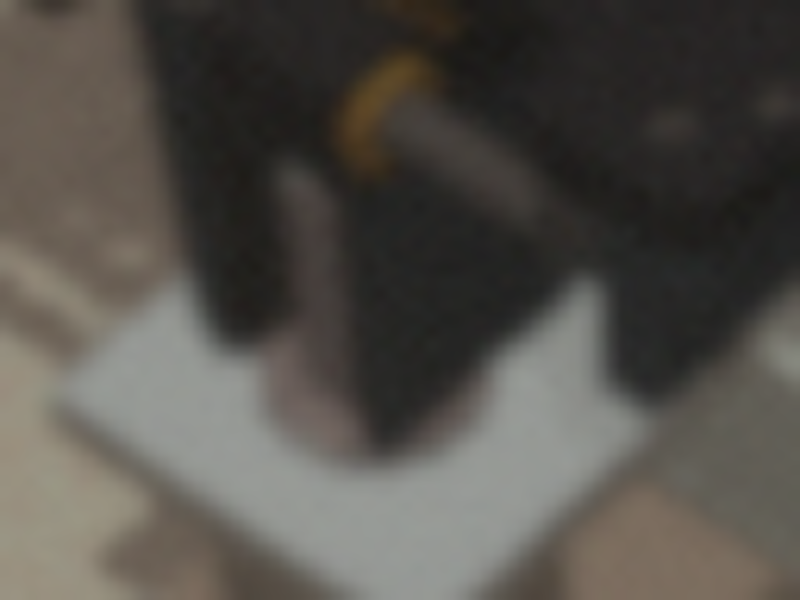

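Emit:
apply_moves(delta_pos=[[0, 0, 0.01], [0, 0, 0.01], [0, 0, 0.01], [0, 0, 0.01], [0, 0, 0.01], [0, 0, 0.01], [0, 0, 0.01], [0, 0, 0.01], [0, 0, 0.01], [0, 0, 0.01]], rot=[[0, 0, 0], [0, 0, 0], [0, 0, 0], [0, 0, 0], [0, 0, 0], [0, 0, 0], [0, 0, 0], [0, 0, 0], [0, 0, 0], [0, 0, 0]], hand=[0, 0, 0, 0.6, 0.6, 0.6, 0.6, 0.6, 0.6, 0.6], newtons=15)

```text
time_s: 18.32
ee_pos: [587.5, 28.6, 70.3]
ee_rot: [-180.0, 0.0, 76.9]
force: [-0.9, -0.0, 0.2]
gripper_width: 54.5
gripper_force: 0.0
```

Emit:
apply_moves(delta_pos=[[0, 0, 0.05], [0, 0, 0.15], [0, 0, 0.3], [0, 0, 0.5], [0, 0, 0.7], [0, 0, 0.9], [0, 0, 1], [0, 0, 1], [0, 0, 1]], rot=[[0, 0, 0], [0, 0, 0], [0, 0, 0], [0, 0, 0], [0, 0, 0], [0, 0, 0], [0, 0, 0], [0, 0, 0], [0, 0, 0]], hand=[0.6, 0.6, 0.6, 0.6, 0.6, 0.6, 0.6, 0.6, 0.6])

```text
time_s: 19.07
ee_pos: [587.7, 28.7, 191.1]
ee_rot: [179.9, -0.0, 76.9]
force: [0.4, -0.1, -0.1]
gripper_width: 54.5
gripper_force: 0.0
```

Run:
```python
from h import *
f=[viewer.grab_frame("side") for _ in range(4)]
s=env.state();print(s["ee_pos"],s["force"])
a=np.mean([np.array(x["pixels"],float) for x in f],0).astype(np.uint8)
u,v=287,232
cv2.imwrite("pics/side5.png",cv2.resize(a[v-45:v+45,u-60:u+60][...,::-1],(800,600),interpolation=cv2.INTER_CUBIC))
```

```text
[586.68982867  28.58062057 188.99873403] [0.65542295 0.36224843 0.12420074]
```

View pics/side5.png

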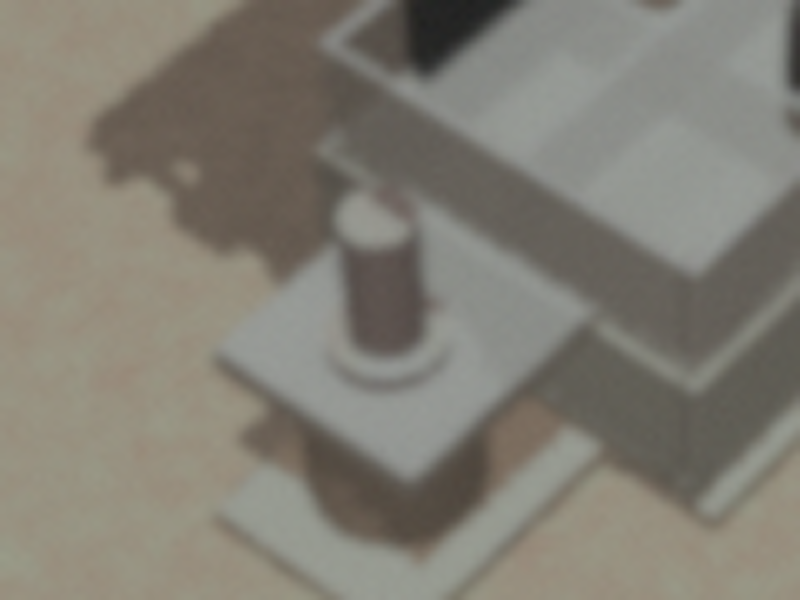

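The collar sits flat on the lug at crop (388,355), the pin is upright, the lug is centred over its post, and the gripper is clear.

```bash
python3 -c "
from workcell import env
print(env.job_done())"
```

```text
the job is handed in; nothing more can be done
None
```

The pin is fully home through the lug into the post and released, with the organizer drawn into line, a peak downward reading of about 9.5 N, and the job handed in at about 19 s.

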